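Unlock the rice cooker's child lock and start it

TASK

The rice cooker's child lock is on: press the two white timer keys on either side of its small display together, one fingertip on each, and keep both fully down for at least three seconds so that the lock releases, then let both keys come up. Then press the orange start key fully down with the fingertips and let it come up again, so the rice starts cooking. Only press: do not push the cooker out of place, press the grey cancel key, turn the menu dial to another programme, or move the lunch box, glass, soup spoon or rice paddle.

Things in the scene. Friction and masses are not known exactly. Their poses are not given: they have to be found in the camera images.
- cooker: White rice cooker, about 2.6 kg, loose on rubber feet, 320 mm deep (x) x 240 mm wide (y) x 193 mm high. Origin: centre of its underside; x to its back, y to the left for a person facing its front, z up. The front faces the robot. Behind the control panel, from 55 mm past the panel centre, the lid rises to 190 mm above the ledge; a carrying handle lies round the sides and back.
- panel_centre (a point): Centre of the surface of the dark control panel (110 mm along the slope x 206 mm wide), 105 mm in front of the cooker's origin and 150 mm up. The panel slopes 15 degrees, rising to the back. Site axes: x up the slope, y to the left for a person facing the cooker's front, z the outward panel normal.
- timer_left_top (a point): Centre of the top face of the left white timer key; moves with the key. The key measures 22 mm (x, up the slope) x 24 mm (y) and stands 7 mm proud of the panel, 22 mm up the slope and 32 mm left of the panel centre. Axes as for panel_centre. The two white keys are 64 mm apart centre to centre, with a flush 30 mm display between.
- timer_right_top (a point): The same for the right white timer key, 32 mm to the right of the panel's middle.
- start_key_top (a point): Centre of the top face of the orange start key: 22 mm (x, up the slope) x 36 mm (y), 7 mm proud of the panel, 26 mm down the slope and 66 mm right of the panel centre. Axes as for panel_centre.
- cancel_key_top (a point): Centre of the top face of the grey cancel key, same size as the start key, 66 mm to the left.
- timer_left (a joint): Travel of the left timer key: 0 up, 0.005 m fully down, along the inward panel normal. Spring return: about 2 N to start moving, 5 N fully down. Counts as down beyond 0.003, up below 0.001.
- timer_right (a joint): Travel of the right timer key, same as the left.
- start_key (a joint): Travel of the orange start key, same spring and travel.
- cancel_key (a joint): Travel of the grey cancel key, same spring and travel.
- dial_mark (a point): Black mark near the rim on top of the aluminium menu dial, 15 mm from the dial's axis; it may point any way. The dial is 36 mm in diameter, stands 15 mm proud of the panel, on its middle line 26 mm down the slope from the panel centre, between the start and cancel keys; it turns easily.
- lunch_box: Pink lunch box with a lighter clip-on lid and two white clips, 171 x 125 x 56 mm high; origin: centre of the underside, x along its length. Stands beside the cooker.
- glass_cup: Glass cup, 72 mm in diameter, 92 mm high; origin: centre of its underside. Stands on the other side of the cooker.
- soup_spoon: White ceramic soup spoon with a blue-edged handle, 130 mm long, 36 mm high at the handle's end; origin: centre of the underside of its 47 mm bowl, handle to -x. Lies on the ledge in front of the cooker.
- rice_paddle: Flat steel rice paddle, 204 mm long, blade 62 mm wide, 7 mm thick; origin on its underside, the blade to +x (to 106 mm), the handle to -x (to 98 mm). Lies on the ledge in front of the cooker.

How it is judged:
By the outcome, as a careful person would: the job done as asked, in the order asked, and still so for the second after the job is handed in, with the robot touching nothing.
It also fails if it takes over 58 s, if anything falls off the work surface, if the arm or the gripper's body presses on something with over 40 N, if the wrist force passes 120 N, or if a joint passes its speed limit or range.

ROBOT

A 7-joint arm with a two-finger parallel gripper is mounted at the origin on the work surface. World frame = base frame: x ahead of the robot, y to its left, z up, the work surface at z = 0. Lengths are in m, angles in rad, forces in N, time in s.
With the tool pointing down it reaches from about 0.425 to 0.925 m from the base axis. Payload 6.8 kg.
Tool frame: the origin (TCP) lies at the very end of the fingers, on their centre line; the grasp point (between the pads) lies 19 mm behind it; z points along the fingers, y is the line along which they close (so a half turn about z gives the same grasp; the last joint's range is limited). The gripper opens to 85 mm and grips with 20 to 120 N. Pads are 22 mm wide; open, the fingers measure 114 mm over their backs; the gripper's body (76 mm by 85 mm) begins 54 mm behind the grasp point. The pads swing forward as they close: fully open they stand 13 mm farther back than shut.
Start: joints at [1.026, 0.477, 0.022, 1.555, -0.011, 1.109, -0.083], TCP at [0.286, -0.612, 0.231] pointing down, gripper open.
Joint ranges: [-2.96, 2.96], [-0.34, 2.1], [-1.41, 1.46], [0.24, 2.44], [-1.37, 4.51], [0.17, 1.92], [-2.96, 2.96]. Speed limits (rad/s): [2.39, 2.39, 3.14, 3.14, 3.14, 3.14, 3.14].

INTERFACE

Orientations are given as a unit quaternion [w, x, y, z].
In Python, from station import bot gives the robot as it stands. The module is installed in compiled form; this text tells all that it offers.
- The arm moves only by the shell command python3 -m jog 'ROWS' [OPENING] [FORCE]. ROWS is JSON, a list of rows, each a list of 4 numbers: the shift along the tool's x, y, z in cm, then the turn about the tool's z in rad. In form: [[x, y, z, spin], ...]. A call has 1 to 20 rows; each row is the pose to reach, as a shift and turn from the pose commanded when the call began, along the tool's axes at that moment; what a row does not reach only later rows make up. A row lasts 1/12 s, in which the tool goes at most 41.7 mm and 7.16 degrees, less where a joint would pass 70% of its speed; a pose out of reach is approached as far as the arm can. A call with a gripper value outside its range is refused whole. OPENING is the closure, from -1 (fully open) to 1 (shut), set as the call begins (- or left out, the last holds). The fingers move at their own pace and stop on an object; FORCE is the grip in N (left out, the last holds). Time passes only in rows, so rows that repeat a pose let the fingers close. It gives the time, the measured TCP pose, the force, the opening and the grip force at its end, in the units of the state.
- bot.get_obs(): the state, without advancing time (a new reading comes with each control period).
- bot.read_camera(name): name is "scene" or "top"; returns a dict with "pixels" (384x512x3 uint8, red, green, blue), "depth" (384x512 float32, m along the optical axis (not along the pixel's ray), 0 where there is no reading), "fovy" (degrees; the focal length in pixels is half the picture's height over the tangent of half this angle, whatever the lens; pixels are square), "cx", "cy" (the principal point, pixels), "distortion" ([k1, k2, p1, p2, k3] as OpenCV has them; the pictures are not rectified), "pose" (4x4, takes a point from camera to world coordinates). Camera axes: x right, y down, z forward; pixel columns grow to the right and rows downward; lengths in m; the calibration is good to about 2 mm. A picture is of the moment at which its call begins.
- bot.hand_in(): hands the job in; it is judged then, once.
The state is a dict: "t": time; "q": joint angles; "joint_vel": joint speeds; "joint_torque": joint torques, N m; "eef_pos": TCP position; "tool_rot": TCP orientation; "contact_force": force on the tool from outside, world axes, zero at the start; "torque": the same for the moment, N m; "gripper_width": opening from 0.0 (shut) to 1.0 (fully open); "grasp_force": force on a finger pad.
Only numpy, scipy, OpenCV 4.12 (cv2) and the standard library are available. Lean on these libraries where they do the work, as an engineer would, in place of code of your own. Each camera call takes 0.05 s, during which the arm holds its last target. There are 200 camera calls.

## Working session

There is one attempt and no reset: what is moved stays moved. The work goes in short steps, Python scripts to look and compute and a shell command to move; the robot and the scene stay as the last step left them, time stands still between calls to the robot, and variables do not carry over. Pictures are saved under pics/ and viewed, at most 10 in all, crops included, and the job is handed in when it is done.

```bash
mkdir -p pics; cat > h.py <<'E'
import numpy as np, cv2
from station import bot
def cam(n):
    c=bot.read_camera(n); f=192/np.tan(np.radians(c['fovy'])/2)
    c['K']=np.array([[f,0,c['cx']],[0,f,c['cy']],[0,0,1]]); c['D']=np.array(c['distortion']); return c
def pts(c,uv):
    """world points from depth at pixels (N,2)"""
    uv=np.asarray(uv,float).reshape(-1,2)
    n=cv2.undistortPoints(uv[:,None],c['K'],c['D'])[:,0]
    d=c['depth'][uv[:,1].round().astype(int),uv[:,0].round().astype(int)]
    P=np.c_[n*d[:,None],d]; T=c['pose']; return P@T[:3,:3].T+T[:3,3]
E
python3 - <<'E'
from h import *
o=bot.get_obs()
for k in o: print(k,np.round(o[k],4))
for n in("scene","top"):
    c=cam(n); cv2.imwrite(f"pics/{n}0.png",cv2.resize(c['pixels'][:,:,::-1],None,fx=1.5,fy=1.5)); print(n,c['fovy'],c['cx'],c['cy'],c['D'],np.round(c['pose'],3).tolist())
E
```

```text
t 0.0
q [ 1.0259  0.4778  0.0223  1.5565 -0.0115  1.1093 -0.0831]
joint_vel [ 0.0008 -0.0009  0.0004  0.0002 -0.0015 -0.0001 -0.0005]
joint_torque [-1.00000e-03 -5.96457e+01  1.60770e+00 -2.81200e+01  1.25000e-02
  9.20000e-03 -1.00000e-04]
eef_pos [ 0.2853 -0.6111  0.2303]
tool_rot [-9.000e-04  9.762e-01  2.167e-01 -3.000e-04]
contact_force [ 0.2241 -0.7158 -0.0993]
torque [-0.0187  0.0087 -0.0378]
grasp_force 0.0
gripper_width 0.9973
scene 56.575106882476724 252.9052161627304 188.1179711918076 [0.00124095 0.         0.         0.         0.        ] [[-0.836, 0.289, -0.466, 0.92], [0.548, 0.424, -0.721, 0.578], [-0.011, -0.858, -0.513, 0.524], [0.0, 0.0, 0.0, 1.0]]
top 42.46382599471779 250.84229491310276 192.77791218096803 [0.016276 0.       0.       0.       0.      ] [[0.012, -0.984, 0.178, 0.319], [-1.0, -0.01, 0.01, 0.035], [-0.008, -0.178, -0.984, 1.482], [0.0, 0.0, 0.0, 1.0]]
```

View pics/scene0.png

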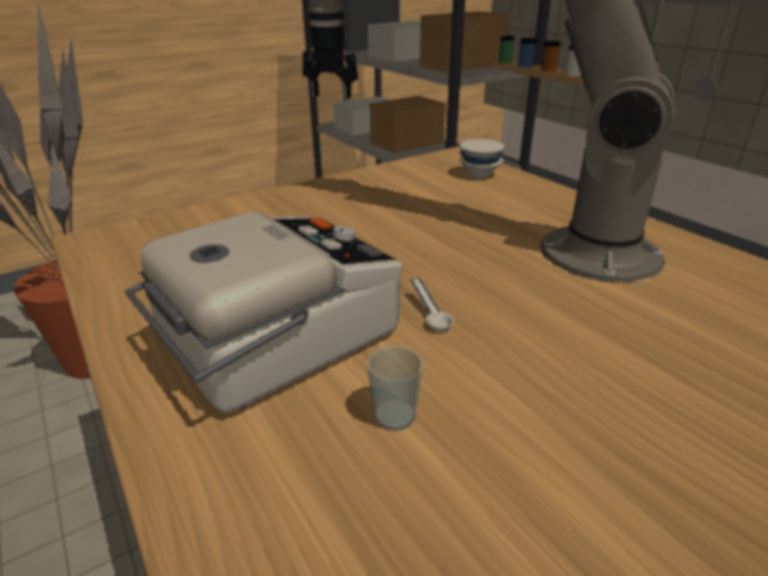

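View pics/top0.png

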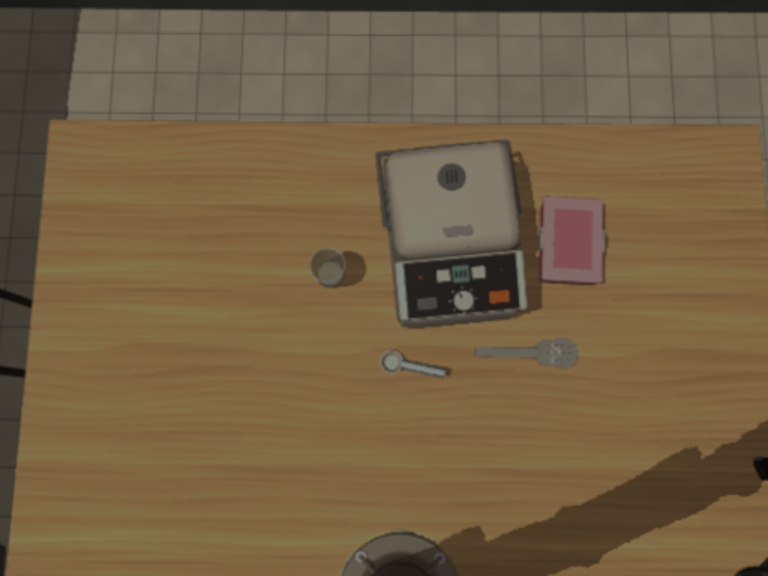

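The top view shows the cooker at 1.5x pixels (460,230). The white keys are at (443,275) and (479,272), the orange key at (499,297) and the dial at (463,300). The scene view shows the cooker from behind and its left, with the panel at (335,240). Next I measure the panel features by colour.

```bash
cat > m.py <<'E'
from h import *
s,co=np.sin(np.radians(15)),np.cos(np.radians(15))
def loc(x,y,h): return np.array([-.105+x*co-h*s, y, .15+x*s+h*co])   # panel -> cooker frame
L=dict(left=loc(.022,.032,.007),right=loc(.022,-.032,.007),start=loc(-.026,-.066,.007),cancel=loc(-.026,.066,.007),dial=loc(-.026,0,.015))
def ray(c,uv,z):
    n=cv2.undistortPoints(np.array([[uv]],float),c['K'],c['D'])[0,0]; T=c['pose']
    d=T[:3,:3]@np.r_[n,1]; return T[:3,3]+d*(z-T[2,3])/d[2]
def blob(mask,uv,r):
    w=np.zeros(mask.shape,np.uint8); cv2.circle(w,(round(uv[0]),round(uv[1])),r,1,-1)
    m=cv2.moments((mask&(w>0)).astype(np.uint8),True); return np.array([m['m10'],m['m01']])/m['m00'],m['m00']
def pose(c,seeds,r):
    px=c['pixels'].astype(int); sat=px.max(2)-px.min(2)
    W=px.min(2)>110; O=(px[:,:,0]>120)&(sat>80); P=[];Q=[]
    for k,uv in seeds.items():
        ce,a=blob(O if k=='start' else W,uv,r); p=ray(c,ce,L[k][2]); dp=pts(c,[ce])[0]
        print(k,ce.round(1),a,p.round(4),'depth',dp.round(4)); P.append(p[:2]);Q.append(L[k][:2])
    P,Q=np.array(P),np.array(Q); z=lambda A:(A-A.mean(0))@[1,1j]
    yaw=np.angle((z(P)*z(Q).conj()).sum()); R=np.array([[np.cos(yaw),-np.sin(yaw)],[np.sin(yaw),np.cos(yaw)]])
    t=P.mean(0)-R@Q.mean(0); print('yaw',yaw,'t',t,'res mm',((Q@R.T+t-P)*1e3).round(1).tolist()); return yaw,R,t
E
python3 - <<'E'
from m import *
c=cam('top'); yaw,R,t=pose(c,dict(left=(295.5,183.5),right=(319.5,181.5),start=(332.5,198)),9)
for k in L: print(k,(R@L[k][:2]+t).round(4),L[k][2].round(4))
c2=cam('scene')
yaw2,R2,t2=pose(c2,dict(start=(213.5,149.5),left=(220,163),right=(206,154)),6)
cv2.imwrite('pics/s1.png',cv2.resize(c2['pixels'][130:190,160:280,::-1],None,fx=6,fy=6,interpolation=cv2.INTER_CUBIC))
E
```

```text
left [295.2 183.6] 44.0 [ 0.5849 -0.072   0.1625] depth [ 0.5852 -0.0721  0.1612]
right [318.9 181.3] 46.0 [ 0.592  -0.1365  0.1625] depth [ 0.5923 -0.1367  0.1612]
start [332.5 197.5] 77.0 [ 0.5499 -0.1747  0.15  ] depth [ 0.5498 -0.1747  0.1505]
yaw 0.1107209747455157 t [ 0.67356638 -0.09472549] res mm [[0.1, -0.3], [0.0, 0.5], [-0.1, -0.2]]
left [ 0.585  -0.0724] 0.1625
right [ 0.5921 -0.136 ] 0.1625
start [ 0.5497 -0.1749] 0.15
cancel [ 0.5352 -0.0437] 0.15
dial [ 0.5404 -0.1095] 0.1578
start [214.2 147.8] 44.0 [ 0.5513 -0.17    0.15  ] depth [ 0.5515 -0.1696  0.1502]
left [220.4 162. ] 29.0 [ 0.5883 -0.0682  0.1625] depth [ 0.5879 -0.0689  0.162 ]
right [205.5 153. ] 22.0 [ 0.5947 -0.1302  0.1625] depth [ 0.5946 -0.1305  0.1623]
yaw 0.09817921526164912 t [ 0.67647366 -0.09100543] res mm [[0.3, 0.4], [-0.1, 0.6], [-0.2, -1.0]]
```

View pics/s1.png

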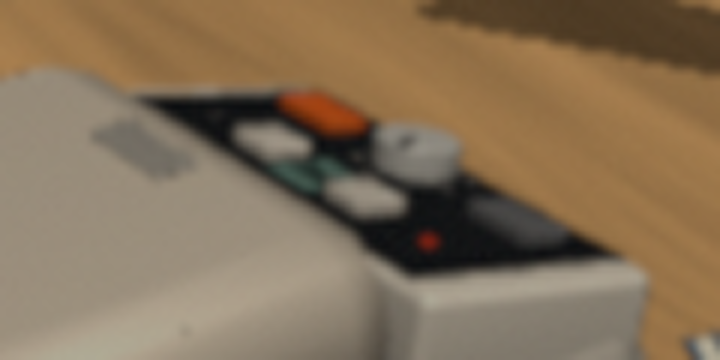

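The two views agree to about 4 mm. The white key midpoint is near (0.5895,-0.102), yaw about 0.107. I move to hover over it with the fingers about 50 mm apart.

```bash
python3 -m jog '[[0,0,-4,0],[4,-2.6,-7,0.1],[7.2,-4.9,-7,0.2],[10.5,-7.2,-7,0.33],[14,-9.5,-7,0.33],[17.2,-11.8,-7,0.33],[20.6,-14.1,-7,0.33],[24,-16.4,-7,0.33],[27.3,-18.7,-7,0.33],[30.7,-21,-7,0.33],[34,-23.2,-7,0.33],[37.4,-25.5,-7,0.33],[40.8,-27.9,-7,0.33],[44,-30.1,-7,0.33],[47,-32.1,-7,0.33],[48.8,-33.4,-7,0.33],[48.8,-33.4,-4,0.33],[48.8,-33.4,-2,0.33],[48.8,-33.4,-2,0.33],[48.8,-33.4,-2,0.33]]' -0.2 20
python3 - <<'E'
from h import *
o=bot.get_obs(); print(o['t'],o['eef_pos'],o['tool_rot'],o['gripper_width'],o['contact_force'])
c=cam('top'); a=cv2.resize(c['pixels'][140:240,250:383,::-1],None,fx=4,fy=4,interpolation=cv2.INTER_CUBIC)
c=cam('scene'); b=cv2.resize(c['pixels'][80:190,150:283,::-1],None,fx=4,fy=4,interpolation=cv2.INTER_CUBIC)
cv2.imwrite('pics/s2.png',b); cv2.imwrite('pics/t2.png',a)
E
```

```text
t: 1.87
eef_pos: [0.5857, -0.1027, 0.2505]
tool_rot: [-0.0, 0.999, 0.053, -0.001]
contact_force: [-0.0, -0.2, 1.2]
gripper_width: 0.599
grasp_force: 0.0
1.8667 [ 0.58567281 -0.10271747  0.25052592] [-1.55063036e-04  9.98580243e-01  5.32515515e-02 -1.32127270e-03] 0.5988749170482451 [-0.00737865 -0.2336009   1.24808636]
```

View pics/s2.png

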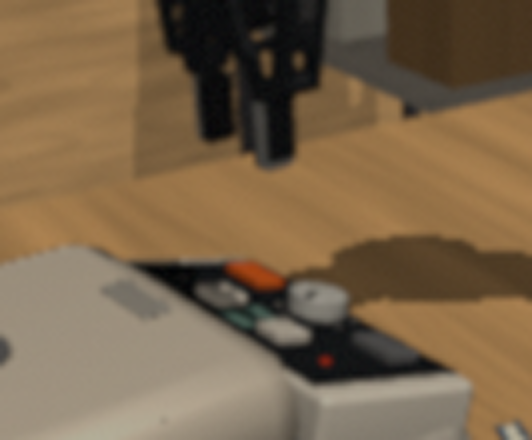

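The picture shows the two fingertips above the panel, at scene pixels about (219,120) and (204,114), with the white keys below them. I measure the tips in the same camera to cancel its calibration error.

```bash
python3 - <<'E'
from h import *
c=cam('scene'); d=c['depth']
v,u=np.mgrid[95:126,195:228]; uv=np.c_[u.ravel(),v.ravel()]
P=pts(c,uv); ok=(P[:,2]>.2)&(P[:,0]>.5)&(P[:,0]<.68)&(P[:,1]>-.18)&(P[:,1]<-.02); P=P[ok]
a=.107; y=np.array([-np.sin(a),np.cos(a)]); x=np.array([np.cos(a),np.sin(a)]); T=np.array([.5857,-.1027])
Q=np.c_[(P[:,:2]-T)@x,(P[:,:2]-T)@y,P[:,2]]*1e3
for n,g in(('L',Q[Q[:,1]>0]),('R',Q[Q[:,1]<0])):
    z0=g[:,2].min(); t=g[g[:,2]<z0+20]; print(n,len(t),'zmin',z0.round(1)); print('pct x',np.percentile(t[:,0],[2,20,50,80,98]).round(1),'y',np.percentile(t[:,1],[2,20,50,80,98]).round(1))
E
```

```text
L 85 zmin 256.3
pct x [-5.1 -0.1  8.  12.1 14.1] y [27.  30.9 32.8 37.8 39.1]
R 87 zmin 256.1
pct x [-6.7 -3.2  4.3 11.3 13.8] y [-32.  -28.  -26.7 -25.5 -24.3]
```

Finger centres sit at ±32 mm, matching the keys, and the tips are about 6 mm above the TCP. I go down near contact.

```bash
python3 -m jog '[[0,-0.1,3,0],[0,-0.1,6,0],[0,-0.1,8,0],[0,-0.1,8.5,0],[0,-0.1,8.5,0],[0,-0.1,8.5,0]]'; python3 -m jog '[[0,0,0.2,0],[0,0,0.4,0],[0,0,0.4,0],[0,0,0.4,0]]';python3 -m jog '[[0,0,0.2,0],[0,0,0.2,0],[0,0,0.2,0]]';python3 -m jog '[[0,0,0.2,0],[0,0,0.2,0],[0,0,0.2,0]]'
python3 - <<'E'
from h import *
c=cam('scene'); b=cv2.resize(c['pixels'][110:190,170:270,::-1],None,fx=6,fy=6,interpolation=cv2.INTER_CUBIC)
cv2.imwrite('pics/s3.png',b)
E
```

```text
t: 2.52
eef_pos: [0.5875, -0.1018, 0.168]
tool_rot: [0.0, 0.999, 0.053, 0.001]
contact_force: [-0.4, -0.5, 0.8]
gripper_width: 0.599
grasp_force: 0.0
t: 2.85
eef_pos: [0.5867, -0.1016, 0.1629]
tool_rot: [0.0, 0.999, 0.053, 0.0]
contact_force: [0.1, 0.6, 0.4]
gripper_width: 0.599
grasp_force: 0.0
t: 3.1
eef_pos: [0.5867, -0.1016, 0.1606]
tool_rot: [0.0, 0.999, 0.053, 0.0]
contact_force: [1.1, -0.2, 1.9]
gripper_width: 0.601
grasp_force: 0.7
t: 3.35
eef_pos: [0.5871, -0.1016, 0.159]
tool_rot: [0.0, 0.999, 0.053, 0.001]
contact_force: [0.5, 0.6, 5.3]
gripper_width: 0.6
grasp_force: 2.7
```

View pics/s3.png

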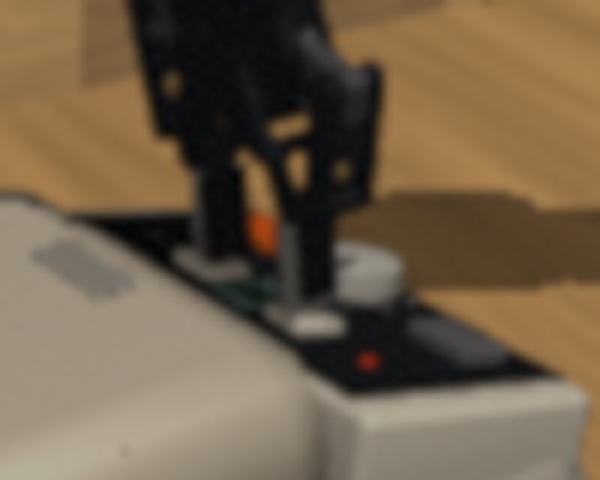

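Both fingertips rest on the white keys, at crop pixels (215,265) and (310,315), clear of the dial. I press further.

```bash
for i in 1; do python3 -m jog '[[0,0,0.2,0],[0,0,0.2,0],[0,0,0.2,0]]'; done; python3 -m jog '[[0,0,0.2,0],[0,0,0.2,0],[0,0,0.2,0]]';python3 -m jog '[[0,0,0.2,0],[0,0,0.2,0],[0,0,0.2,0]]';
```

```text
t: 3.65
eef_pos: [0.5875, -0.1015, 0.1574]
tool_rot: [0.0, 0.999, 0.053, 0.001]
contact_force: [-0.1, -0.0, 8.4]
gripper_width: 0.6
grasp_force: 3.7
t: 3.9
eef_pos: [0.5879, -0.1015, 0.1559]
tool_rot: [0.0, 0.999, 0.053, 0.002]
contact_force: [-1.0, 0.5, 9.9]
gripper_width: 0.6
grasp_force: 4.6
t: 4.15
eef_pos: [0.5881, -0.1014, 0.1552]
tool_rot: [0.0, 0.999, 0.053, 0.002]
contact_force: [-4.1, 0.6, 18.4]
gripper_width: 0.605
grasp_force: 9.3
```

Force has jumped to 18 N with the pad at 9.3 N, so both keys are bottomed evenly. I press slightly more and hold for over 3 s.

```bash
H='see rows'; python3 -m jog '[[0,0,0.1,0],[0,0,0.1,0],[0,0,0.1,0],[0,0,0.1,0],[0,0,0.1,0],[0,0,0.1,0],[0,0,0.1,0],[0,0,0.1,0],[0,0,0.1,0],[0,0,0.1,0],[0,0,0.1,0],[0,0,0.1,0],[0,0,0.1,0],[0,0,0.1,0],[0,0,0.1,0],[0,0,0.1,0],[0,0,0.1,0],[0,0,0.1,0],[0,0,0.1,0],[0,0,0.1,0]]'
python3 -m jog '[[0,0,0,0],[0,0,0,0],[0,0,0,0],[0,0,0,0],[0,0,0,0],[0,0,0,0],[0,0,0,0],[0,0,0,0],[0,0,0,0],[0,0,0,0],[0,0,0,0],[0,0,0,0],[0,0,0,0],[0,0,0,0],[0,0,0,0],[0,0,0,0],[0,0,0,0],[0,0,0,0],[0,0,0,0],[0,0,0,0]]'
python3 -m jog '[[0,0,0,0],[0,0,0,0],[0,0,0,0],[0,0,0,0],[0,0,0,0],[0,0,0,0],[0,0,0,0],[0,0,0,0],[0,0,0,0],[0,0,0,0],[0,0,0,0],[0,0,0,0],[0,0,0,0],[0,0,0,0],[0,0,0,0],[0,0,0,0],[0,0,0,0],[0,0,0,0],[0,0,0,0],[0,0,0,0]]'
python3 - <<'E'
from h import *
c=cam('scene'); b=cv2.resize(c['pixels'][110:190,170:270,::-1],None,fx=6,fy=6,interpolation=cv2.INTER_CUBIC)
cv2.imwrite('pics/s4.png',b)
E
```

```text
t: 5.82
eef_pos: [0.5882, -0.1015, 0.1551]
tool_rot: [0.0, 0.999, 0.053, 0.002]
contact_force: [-6.1, 0.9, 24.1]
gripper_width: 0.598
grasp_force: 12.5
t: 7.48
eef_pos: [0.5882, -0.1015, 0.155]
tool_rot: [0.0, 0.999, 0.053, 0.002]
contact_force: [-6.7, 0.6, 25.2]
gripper_width: 0.601
grasp_force: 12.5
t: 9.15
eef_pos: [0.5882, -0.1015, 0.1551]
tool_rot: [0.0, 0.999, 0.053, 0.002]
contact_force: [-5.8, 1.2, 23.2]
gripper_width: 0.602
grasp_force: 12.5
```

View pics/s4.png

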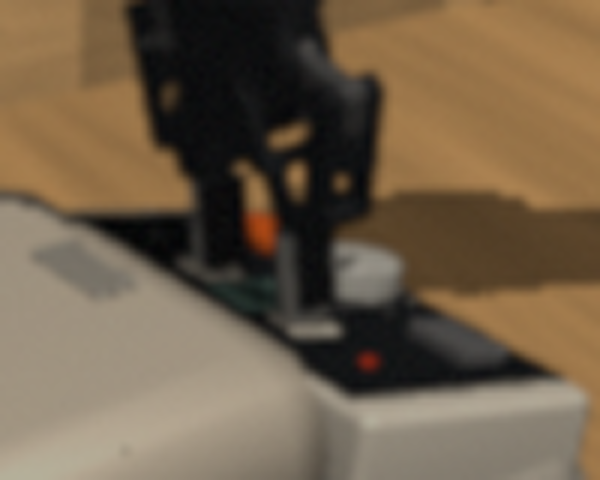

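Both keys are visibly flush with the panel at crop (215,268) and (315,328), and have been held for 5 s. The red light at (369,360) is still on. I release and look again.

```bash
python3 -m jog '[[0,0,-0.5,0],[0,0,-2,0],[0,0,-5,0],[0,0,-9,0],[0,0,-9,0],[0,0,-9,0]]' 1
python3 - <<'E'
from m import *
c=cam('scene'); b=cv2.resize(c['pixels'][110:190,170:270,::-1],None,fx=6,fy=6,interpolation=cv2.INTER_CUBIC)
cv2.imwrite('pics/s5.png',b)
pose(c,dict(start=(213.5,149.5),left=(220,163),right=(206,154)),6)
E
```

```text
t: 9.7
eef_pos: [0.5877, -0.1017, 0.2436]
tool_rot: [0.0, 0.999, 0.053, 0.002]
contact_force: [-0.0, 0.3, -1.0]
gripper_width: 0.004
grasp_force: 0.0
start [214.2 147.8] 45.0 [ 0.5515 -0.1696  0.15  ] depth [ 0.5524 -0.1678  0.1509]
left [220.6 162. ] 31.0 [ 0.5881 -0.0678  0.1625] depth [ 0.5879 -0.0681  0.1623]
right [209.3 153.7] 3.0 [ 0.5888 -0.1217  0.1625] depth [ 0.5875 -0.1246  0.161 ]
yaw 0.11476085811675787 t [ 0.67397099 -0.08629024] res mm [[-1.0, 2.6], [-2.8, 3.5], [3.8, -6.2]]
```

View pics/s5.png

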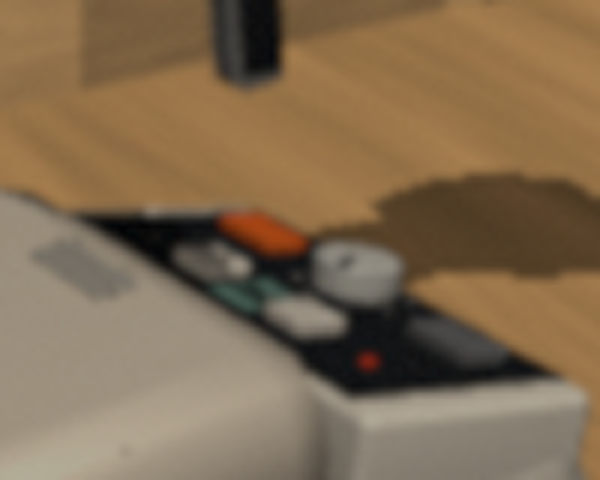

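All keys are up and the cooker has not moved. The orange key is at crop (262,233), with the closed fingers above at (248,80). I move over the start key and descend near it.

```bash
python3 -m jog '[[-2,3,0,0],[-4.8,6.7,0,0],[-4.8,6.7,0,0],[-4.8,6.7,3,0],[-4.8,6.7,6,0],[-4.8,6.7,7.5,0],[-4.8,6.7,7.5,0],[-4.8,6.7,7.5,0]]' 1
python3 - <<'E'
from h import *
c=cam('scene'); b=cv2.resize(c['pixels'][110:190,170:270,::-1],None,fx=6,fy=6,interpolation=cv2.INTER_CUBIC)
c=cam('top');a=cv2.resize(c['pixels'][160:230,260:360,::-1],None,fx=4,fy=4,interpolation=cv2.INTER_CUBIC)
print(c['pixels'][180:190,275:286].reshape(-1,3).max(0))
m=np.zeros((480,800,3),np.uint8); b=cv2.resize(b,(400,320)); m[:320,:400]=b; m[:280,400:]=a
cv2.imwrite('pics/s6.png',m[:320])
E
```

```text
t: 10.42
eef_pos: [0.5444, -0.1731, 0.1646]
tool_rot: [-0.001, 0.999, 0.053, -0.002]
contact_force: [0.3, 0.3, 0.5]
gripper_width: -0.0
grasp_force: 0.0
[118  46  35]
```

View pics/s6.png

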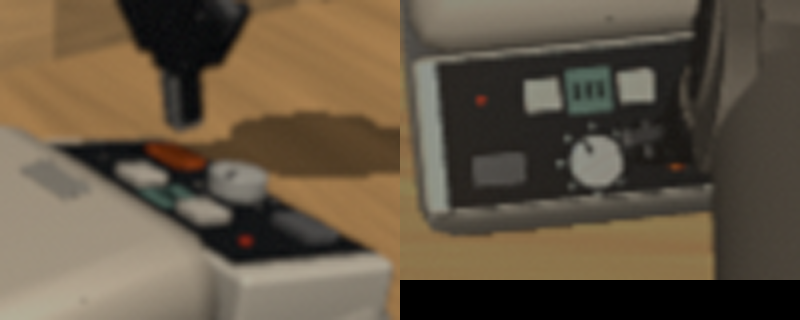

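The closed tips are above the orange key at left-panel pixels (185,125), with the key at (175,155), clear of the dial at (238,183). I descend in steps.

```bash
python3 -m jog '[[0.1,0,0.4,0],[0.1,0,0.8,0],[0.1,0,0.8,0],[0.1,0,0.8,0]]'; python3 -m jog '[[0,0,0.2,0],[0,0,0.4,0],[0,0,0.4,0],[0,0,0.4,0]]'; python3 -m jog '[[0,0,0.2,0],[0,0,0.2,0],[0,0,0.2,0]]'; python3 -m jog '[[0,0,0.2,0],[0,0,0.2,0],[0,0,0.2,0]]'
```

```text
t: 10.85
eef_pos: [0.5467, -0.1732, 0.1584]
tool_rot: [0.0, 0.999, 0.053, -0.0]
contact_force: [0.0, -0.2, 0.8]
gripper_width: 0.004
grasp_force: 0.0
t: 11.18
eef_pos: [0.5466, -0.1732, 0.1542]
tool_rot: [-0.0, 0.999, 0.053, -0.0]
contact_force: [-0.3, -0.4, 0.3]
gripper_width: -0.003
grasp_force: 0.0
t: 11.43
eef_pos: [0.5467, -0.1732, 0.1522]
tool_rot: [-0.0, 0.999, 0.053, -0.0]
contact_force: [-0.5, -0.5, 0.6]
gripper_width: -0.002
grasp_force: 0.0
t: 11.68
eef_pos: [0.5471, -0.1732, 0.1506]
tool_rot: [0.0, 0.999, 0.053, 0.0]
contact_force: [0.1, -0.1, 2.7]
gripper_width: 0.003
grasp_force: 1.1
```

```bash
python3 -m jog '[[0,0,0.2,0],[0,0,0.4,0],[0,0,0.4,0],[0,0,0.4,0]]'; python3 -m jog '[[0,0,0.2,0],[0,0,0.2,0],[0,0,0.2,0]]'; python3 -m jog '[[0,0,0.2,0],[0,0,0.2,0],[0,0,0.2,0],[0,0,0.2,0]]'
```

```text
t: 12.02
eef_pos: [0.5477, -0.1732, 0.1468]
tool_rot: [0.0, 0.999, 0.053, 0.001]
contact_force: [2.6, 1.0, 5.9]
gripper_width: -0.001
grasp_force: 2.2
t: 12.27
eef_pos: [0.5479, -0.1732, 0.1458]
tool_rot: [0.0, 0.999, 0.053, 0.001]
contact_force: [-0.7, 0.7, 12.2]
gripper_width: -0.005
grasp_force: 5.8
t: 12.6
eef_pos: [0.5481, -0.1732, 0.1455]
tool_rot: [0.0, 0.999, 0.053, 0.002]
contact_force: [-5.1, 2.1, 24.2]
gripper_width: 0.003
grasp_force: 12.4
```

The key is bottomed: 24 N and about 5.3 mm of travel. I hold briefly, release and lift clear.

```bash
python3 -m jog '[[0,0,0,0],[0,0,0,0],[0,0,0,0],[0,0,0,0],[0,0,0,0],[0,0,0,0],[0,0,-0.4,0],[0,0,-2,0],[0,0,-5,0],[0,0,-9,0],[0,0,-12,0],[-3,4,-13,0],[-5,8,-13,0],[-5,12,-13,0],[-5,16,-13,0],[-5,16,-13,0],[-5,16,-13,0],[-5,16,-13,0]]'
python3 - <<'E'
from m import *
b=cam('scene')['pixels'][120:190,180:280,::-1]
c=cam('top'); a=c['pixels'][160:230,260:360,::-1]
try: pose(c,dict(left=(295.5,183.5),right=(319.5,181.5),start=(332.5,198)),9)
except Exception as e: print(e)
cv2.imwrite('pics/s7.png',cv2.resize(np.hstack([b,a]),None,fx=4,fy=4,interpolation=cv2.INTER_CUBIC))
E
```

```text
t: 14.1
eef_pos: [0.5133, -0.3374, 0.2712]
tool_rot: [-0.001, 0.999, 0.053, -0.001]
contact_force: [0.2, -0.4, -0.2]
gripper_width: 0.006
grasp_force: 0.0
left [295.3 183.4] 46.0 [ 0.5853 -0.0723  0.1625] depth [0.3191 0.0352 1.4819]
right [318.8 181.1] 49.0 [ 0.5926 -0.1364  0.1625] depth [ 0.5921 -0.1361  0.1647]
start [332.5 197.5] 79.0 [ 0.5499 -0.1747  0.15  ] depth [ 0.5496 -0.1745  0.1516]
yaw 0.10758219818160705 t [ 0.6739982 -0.0950772] res mm [[0.2, -0.1], [-0.2, 0.3], [0.1, -0.1]]
```

View pics/s7.png

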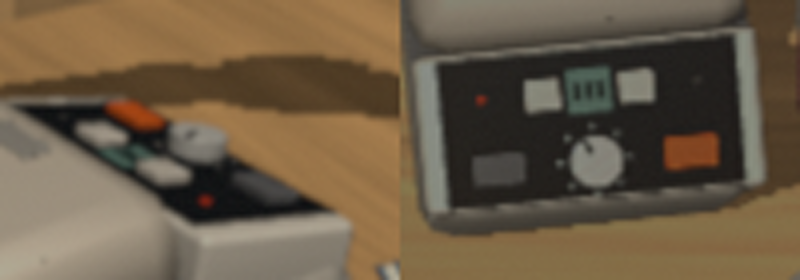

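All keys are up, the dial mark is unchanged at right-panel (588,147) and the cooker is within 0.5 mm of where it stood. The lamps did not change at any point.

```bash
python3 -c "
from station import bot
print(bot.hand_in())"
```

```text
the job is handed in; nothing more can be done
None
```

I held both white timer keys fully down for about 5 s and released them, then pressed the orange start key fully and released it, and handed the job in at about 14 s; the cooker and dial did not move, but the panel lamps never changed, so I have no visual confirmation that the lock released or cooking started.

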